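# Load the foil reel on the unwind stand

## Robot

A 7-joint arm with a two-finger parallel gripper is mounted at the origin on a cart in front of the work surface, level with it; the furniture and walls round the work are solid. World frame = base frame: x ahead of the robot, y to its left, z up, the work surface at z = 0. Lengths are in m, angles in rad, forces in N, time in s.
With the tool pointing down it reaches from about 0.425 to 0.925 m from the base axis. Payload 6.8 kg.
Tool frame: the origin (TCP) lies at the very end of the fingers, on their centre line; the grasp point (between the pads) lies 19 mm behind it (grip_point_offset is the distance from the TCP to the grasp point, in m); z points along the fingers, y is the line along which they close (so a half turn about z gives the same grasp; the last joint's range is limited). The gripper opens to 85 mm and grips with 20 to 120 N. Pads are 22 mm wide; open, the fingers measure 114 mm over their backs; the gripper's body (76 mm by 85 mm) begins 54 mm behind the grasp point. The pads swing forward as they close: fully open they stand 13 mm farther back than shut.
Start: joints at [-1.354, 0.477, 0.022, 1.555, -0.011, 1.109, -0.083], TCP at [0.215, 0.64, 0.196] pointing down, gripper open.
Joint ranges: [-2.96, 2.96], [-0.34, 2.1], [-1.41, 1.46], [0.24, 2.44], [-1.37, 4.51], [0.17, 1.92], [-2.96, 2.96]. Speed limits (rad/s): [2.39, 2.39, 3.14, 3.14, 3.14, 3.14, 3.14].

## Interface

Orientations are given as a unit quaternion [w, x, y, z].
In Python, from station import * gives the robot as it stands.
- The arm moves only by the tool carry_out, never from a script. Its argument "rows" is text: rows parted by semicolons, each of 4 numbers parted by spaces: the shift along the world's x, y, z in mm, then the turn about the world's z in degrees. In form: dx dy dz yaw; .... A call has 1 to 10 rows; each row shifts and turns the commanded pose from where the row before left it; what a row does not reach is not made up. A row lasts 1/8 s, in which the tool goes at most 62.5 mm and 10.7 degrees, less where a joint would pass 70% of its speed; a pose out of reach is approached as far as the arm can. A call is refused whole if a number of a shift passes 62.5 or a number of a turn 10.7, either way. A call with a gripper value outside its range is refused whole. "claw" is the finger opening in mm, from 0 to 85.4, set as the call begins (left out, the last holds). The fingers move at their own pace and stop on an object; "force" is the grip in N (left out, the last holds). Time passes only in rows, so rows that do not move let the fingers close. It gives the time, the measured TCP pose, the force, the opening and the grip force at its end, in the units of the state.
- get_obs(): the state, without advancing time (a new reading comes with each control period).
- read_camera(name): name is "scene" or "top" or "wrist"; returns a dict with "img" (480x640x3 uint8, blue, green, red), "fov_y" (degrees; the focal length in pixels is half the picture's height over the tangent of half this angle, whatever the lens; pixels are square), "cx", "cy" (the principal point, pixels), "distortion" ([k1, k2, p1, p2, k3] as OpenCV has them; the pictures are not rectified), "world_to_cam" (4x4, takes a point from world to camera coordinates). Camera axes: x right, y up, looking along -z (the intrinsics and any distortion apply to the point x, -y, -z); pixel columns grow to the right and rows downward; lengths in m; the calibration is good to about 2 mm. A picture is of the moment at which its call begins. There is no depth.
- hand_in(): hands the job in; it is judged then, once.
Trained networks look in the newest picture that a camera, given by its name, has taken for a name from the list of things; names that differ only in an ending like _2 or _b are one class to them, and where a whole thing is asked for, a point or a joint stands for the part that bears it (a point fixed in the world has none). Each returns a list of dicts, best first, with "confidence" (0 to 1); they miss things now and then, are a little off and sometimes report something else, mostly with a low value. They report only what shows in the picture. A call takes as long as a camera call.
- recognise(camera, thing): "centre" ([column, row] in pixels, amid what is visible of it).
- outline_of(camera, thing): "pixels" (480x640 bool, what is visible of it) and "centre" ([column, row] in pixels, amid what is visible of it).
- place_of(camera, thing): "centre" ([column, row] in pixels: a listed point, or the origin of a listed thing).
The state is a dict: "t": time; "q": joint angles; "joint_vel": joint speeds; "joint_torque": joint torques, N m; "eef_pos": TCP position; "tool_rot": TCP orientation; "contact_force": force on the tool from outside, world axes, zero at the start; "torque": the same for the moment, N m; "gripper_width": opening from 0.0 (shut) to 1.0 (fully open); "grasp_force": force on a finger pad.
Only numpy, scipy, OpenCV 4.12 (cv2) and the standard library are available. Lean on these libraries where they do the work, as an engineer would, in place of code of your own. Each camera call takes 0.05 s, during which the arm holds its last target. There are 200 camera calls.

## Task

Load the silver foil reel on the green unwind stand. Put it with its blue slotted end on the chuck and turn it until the chuck's two brass lugs drop into the slots and the core sits flat against the steel flange; then slide the tailstock up so that its cone centres the other end and carries the reel clear of the white rests. Push gently, do not force anything, and leave the brown reel where it lies.

Things in the scene. Friction and masses are not known exactly. Their poses are not given: they have to be found in the camera images.
- foil_reel: Silver foil reel, 0.35 kg: film 52 mm thick, 136 mm wide, on a core of 40 mm outer diameter that stands out 12 mm at both ends (160 mm in all). Origin mid-length on its axis; y axis along it, towards the blue slotted end. Lies on the table, axis level, and can roll.
- foil_reel_slotted (a point): Centre of the blue end face of the foil reel's core, 80 mm from mid-length. This end is cut across by six radial slots 60 degrees apart (one along the reel's x axis), 10.5 mm wide and 12 mm deep. Bore 20.6 mm wide, 28 mm deep, as at the other end.
- foil_reel_plain (a point): Centre of the white plain end face of the foil reel's core, 80 mm from mid-length
- kraft_reel: brown reel of the same shape and size, not wanted now; origin and axes as for the foil reel
- stand: Green unwind stand, fixed. Origin on the table below its axis line, which is level, 105 mm up, along y, +y to the chuck. Bed 110 x 392 mm, 20 mm high; guide rods 38 mm either side, tops at 46 mm. Head block y 120 to 158, 142 high. White V rests, 8 mm thick, 48 wide, tops at 86 mm, at y -30 and +54, carry a reel 3 mm below the axis line, so that it need not be held.
- chuck_seat (a point): Centre of the steel flange (60 mm wide, faces -y of the stand, y = 105 mm); a seated reel's slotted end lies here. On it: a tapered nose 26 mm long, 18.6 mm wide at its root, and two brass lugs, 180 degrees apart, 5 mm wide, 8 mm high, 11.5 to 19 mm off the axis. Stiffly braked, left at any angle, not measured: look or feel for the lugs; off the slots they hold the core 8 mm from the flange.
- tailstock (a joint): slide of the tailstock in m: 0 drawn fully back (away from the chuck), grows towards the chuck, at most 0.095; about 0.085 when its cone is home in a reel seated on the chuck. It stays where it is left; sliding it takes about 7 N.
- tail_seat (a point): point on the axis inside the tailstock's cone where the core's rim comes to rest (cone 20.6 mm wide there; its tip is 14.4 mm further towards the chuck; half angle 30 degrees); moves with the tailstock
- tail_knob (a point): middle of the black upright grip on top of the tailstock, 24 mm in diameter and 36 mm high, 153 mm above the table; grasp it from above

How it is judged:
At the end, for the whole second after the job is handed in: Foil reel at rest between chuck and tailstock: centre of its slotted end within 3.5 mm of the flange's centre (lugs in slots, core on the flange), centre of its plain end within 3 mm of its seat on the tail cone (so clear of the rests), axis within 0.02 rad of the stand's (distance between foil_reel_slotted and chuck_seat below 0.0035 m and distance between foil_reel_plain and tail_seat below 0.003 m and angle between the y axis of foil_reel and the y axis of stand, either way round below 0.02 rad and linear speed of foil_reel below 0.01 m/s); the robot touches nothing.
It fails at once if the brown reel is moved by more than 20 mm (distance of kraft_reel from where it was at the start of the episode above 0.02 m).
It fails at once if the foil reel is forced against the stand with more than 70 N (contact force between foil_reel and stand above 70 N).
It also fails if it takes over 58 s, if anything falls off the work surface, if the arm or the gripper's body presses on something with over 40 N, if the wrist force passes 120 N, or if a joint passes its speed limit or range.

## Working session

There is one attempt and no reset: what is moved stays moved. The work goes in short steps, Python scripts to look and compute and a tool call to move; the robot and the scene stay as the last step left them, time stands still between calls to the robot, and variables do not carry over. Pictures are saved under pics/ and viewed, at most 10 in all, crops included, and the job is handed in when it is done.

Besides the shell and the picture viewer there is one more tool, called after ">>>" in YAML: its name, and indented under it one key for each argument. carry_out: Moves the arm, as the interface text tells. Its arguments: {"type":"object","properties":{"rows":{"type":"string"},"claw":{"type":"number"},"force":{"type":"number"}},"required":["rows"]}

```bash
mkdir -p pics; ls
cat > h.py <<'E'
from station import *
import numpy as np, cv2
def ray(c,px):
    f=240/np.tan(np.radians(c['fov_y'])/2)
    K=np.array([[f,0,c['cx']],[0,f,c['cy']],[0,0,1]])
    u=cv2.undistortPoints(np.array([[px]],float),K,np.array(c['distortion'],float))[0,0]
    M=np.array(c['world_to_cam']);R=M[:3,:3];o=-R.T@M[:3,3]
    d=R.T@np.array([u[0],-u[1],-1]);return o,d/np.linalg.norm(d)
def onz(c,px,z):
    o,d=ray(c,px);return o+d*(z-o[2])/d[2]
def proj(c,p):
    f=240/np.tan(np.radians(c['fov_y'])/2)
    K=np.array([[f,0,c['cx']],[0,f,c['cy']],[0,0,1]])
    M=np.array(c['world_to_cam']);p=np.atleast_2d(p)@M[:3,:3].T+M[:3,3]
    p=p*[1,-1,-1]
    return cv2.projectPoints(p,np.zeros(3),np.zeros(3),K,np.array(c['distortion'],float))[0][:,0]
def tri(rs):
    A=sum(np.eye(3)-np.outer(d,d) for o,d in rs);b=sum((np.eye(3)-np.outer(d,d))@o for o,d in rs)
    return np.linalg.solve(A,b)
E
python3 - <<'E'
from h import *
np.set_printoptions(precision=4,suppress=True)
C={}
for n in ['scene','top','wrist']:
    c=C[n]=read_camera(n);cv2.imwrite(f'pics/{n}0.png',c['img'])
    o,_=ray(c,(320,240));print(n,o,c['fov_y'])
    for t in ['foil_reel','foil_reel_slotted','foil_reel_plain','kraft_reel','stand','chuck_seat','tail_seat','tail_knob']:
        r=place_of(n,t)[:2]
        z={'foil_reel':.026,'foil_reel_slotted':.026,'foil_reel_plain':.026,'kraft_reel':.026,'stand':0,'chuck_seat':.105,'tail_seat':.105,'tail_knob':.153}[t]
        for x in r: print(n,t,np.round(x['centre'],1),round(x['confidence'],2),onz(c,x['centre'],z))
print(get_obs())
E
```

```text
pics
scene [ 0.7785 -0.3939  1.0896] 47.67571580823954
scene foil_reel [338.9 182. ] 0.57 [0.4583 0.2752 0.026 ]
scene foil_reel_slotted [356.1 161.6] 0.62 [0.4679 0.3482 0.026 ]
scene foil_reel_slotted [264.3 365.8] 0.24 [ 0.5288 -0.1858  0.026 ]
scene foil_reel_plain [322.6 206.5] 0.58 [0.4563 0.1965 0.026 ]
scene kraft_reel [402.  209.2] 0.92 [0.6218 0.2751 0.026 ]
scene stand [317.6 315.6] 0.6 [ 0.5674 -0.0356  0.    ]
scene stand [338.1 182.7] 0.54 [0.4497 0.2889 0.    ]
scene chuck_seat [347.5 257.7] 0.92 [0.5826 0.0677 0.105 ]
scene chuck_seat [264.7 361.5] 0.26 [ 0.5439 -0.194   0.105 ]
scene tail_seat [281.9 351.4] 0.96 [ 0.5623 -0.1629  0.105 ]
scene tail_knob [263.3 365. ] 0.7 [ 0.5564 -0.2102  0.153 ]
scene tail_knob [322.3 205.6] 0.15 [0.4932 0.1276 0.153 ]
top [0.2438 0.0862 1.5588] 44.50204896430015
top foil_reel [250.3 266.6] 0.87 [0.4551 0.2696 0.026 ]
top foil_reel_slotted [215.6 264.8] 0.85 [0.4579 0.3611 0.026 ]
top foil_reel_slotted [249.  266.8] 0.34 [0.4545 0.273  0.026 ]
top foil_reel_plain [276.5 267.9] 0.77 [0.4531 0.2005 0.026 ]
top kraft_reel [246.9 207.2]
[... 195 characters left out ...]
105 ]
top tail_seat [416.  223.4] 0.88 [ 0.5635 -0.155   0.105 ]
top tail_knob [439.1 225.4] 0.78 [ 0.5492 -0.2036  0.153 ]
wrist [0.1396 0.6656 0.3754] 62.124468012418845
{'t': 1.35, 'q': array([-1.3541,  0.477 ,  0.0224,  1.5554, -0.0115,  1.1093, -0.0831]), 'joint_vel': array([-0.0021,  0.003 , -0.0015,  0.0008,  0.0013, -0.0001,  0.0006]), 'joint_torque': array([ -0.0009, -59.6314,   1.6058, -28.155 ,   0.0125,   0.0015,
         0.    ]), 'eef_pos': array([0.2154, 0.6397, 0.1959]), 'tool_rot': array([0.    , 0.1617, 0.9868, 0.    ]), 'contact_force': array([-0.2   , -0.0226,  0.3472]), 'torque': array([-0.011 , -0.0152, -0.0236]), 'grasp_force': 0.0, 'gripper_width': 1.0013798628017023}
```

View pics/scene0.png

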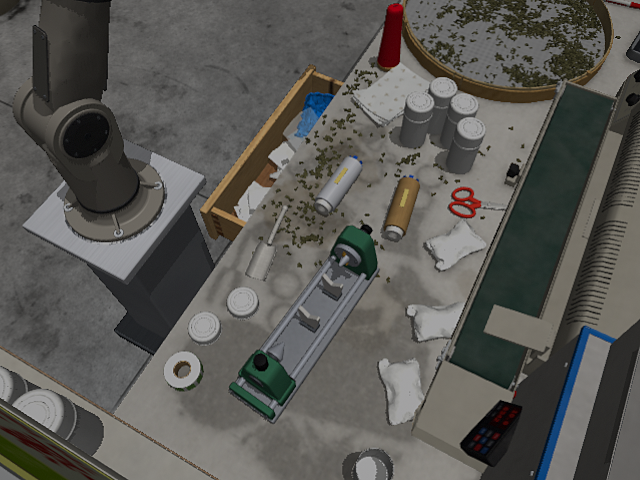

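View pics/top0.png

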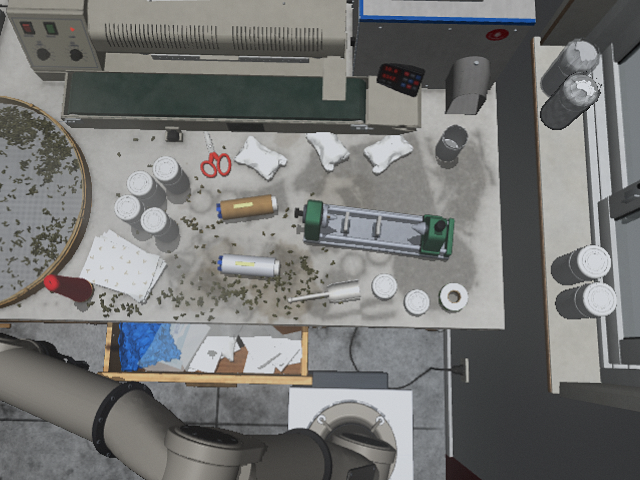

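Run:
```python
from h import *
np.set_printoptions(precision=4,suppress=True)
c=read_camera('wrist');M=np.array(c['world_to_cam']);o,d=ray(c,(c['cx'],c['cy']))
print(o,d,M[:3,:3],get_obs()['eef_pos'],c['cx'],c['cy'],c['distortion'])
c=read_camera('scene')
for t in ['kraft_reel','foil_reel','stand','foil_reel_plain']:print(place_of('top',t)[:1])
```

```text
[0.1396 0.6656 0.3754] [ 0.2965 -0.0996 -0.9498] [[ 0.3204  0.9473  0.0007]
 [-0.8997  0.3045 -0.3128]
 [-0.2965  0.0996  0.9498]] [0.2154 0.6397 0.1959] 323.6450188490249 247.12769354115923 [-0.0825  0.      0.      0.      0.    ]
[{'centre': [246.9, 207.2], 'confidence': 0.83}]
[{'centre': [250.3, 266.6], 'confidence': 0.87}]
[{'centre': [360.6, 228.5], 'confidence': 0.62}]
[{'centre': [276.5, 267.9], 'confidence': 0.77}]
```

>>> carry_out:
  rows: "29.8 -54.9 0 6.8;29.8 -54.9 0 6.8;29.8 -54.9 0 6.8;29.8 -54.9 0 6.8;29.8 -54.9 0 6.8;29.8 -54.9 0 6.8;29.8 -54.9 0 6.8;29.8 -54.9 0 6.8;29.8 -54.9 0 6.8;29.8 -54.9 0 6.8"

```text
t: 2.9
eef_pos: [0.5143, 0.089, 0.1964]
tool_rot: [0.001, -0.42, 0.908, -0.0]
contact_force: [1.3, 1.0, -0.7]
gripper_width: 0.999
grasp_force: 0.0
```

>>> carry_out:
  rows: "30 -55 0 0;29 -55 0 0;0 0 -38 0;0 0 -38 0;0 0 0 0"

```text
t: 3.52
eef_pos: [0.57, -0.0192, 0.1175]
tool_rot: [-0.003, -0.418, 0.909, 0.001]
contact_force: [0.2, 0.5, -0.1]
gripper_width: 1.0
grasp_force: 0.0
```

```bash
cat > look.py <<'E'
from h import *
import sys
np.set_printoptions(precision=4,suppress=True)
n=sys.argv[1]
c=read_camera('wrist');cv2.imwrite(f'pics/{n}.png',c['img']);import pickle;pickle.dump(c,open(f'{n}.pkl','wb'))
for a in sys.argv[2:]:
    t,z=a.split(':')
    for r in place_of('wrist',t)[:2]: print(t,np.round(r['centre']),round(r['confidence'],2),onz(c,r['centre'],float(z)))
s=get_obs();print(s['t'],s['eef_pos'],s['tool_rot'],s['contact_force'],s['gripper_width'])
E
python3 look.py w1 chuck_seat:.105 tail_seat:.105 tail_knob:.153
```

```text
chuck_seat [413. 395.] 0.72 [0.5792 0.0719 0.105 ]
tail_seat [144.  38.] 0.64 [ 0.5558 -0.1595  0.105 ]
3.725 [ 0.5737 -0.0189  0.1218] [ 0.0015 -0.4179  0.9085 -0.0005] [ 0.9972 -0.1152  0.154 ] 1.0009941986957023
```

View pics/w1.png

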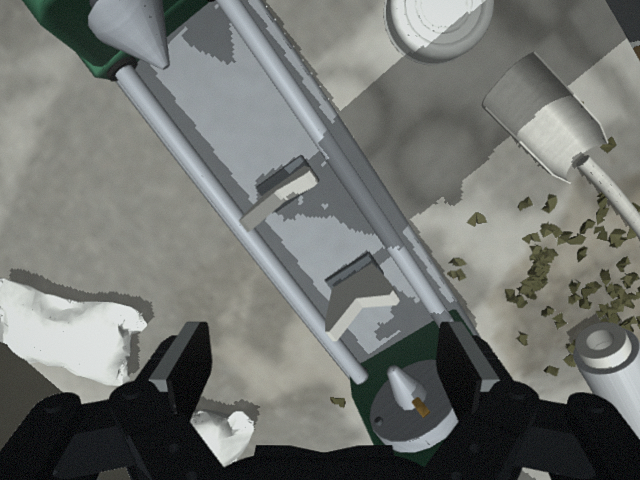

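```bash
cat > ov.py <<'E'
from h import *
import pickle,sys
def overlay(n,P,yaw,out,box,s,marks):
    c=pickle.load(open(n+'.pkl','rb'));im=cv2.resize(c['img'],None,fx=s,fy=s,interpolation=cv2.INTER_CUBIC)
    a=np.array([-np.sin(yaw),np.cos(yaw),0]);x=np.array([np.cos(yaw),np.sin(yaw),0]);z=np.array([0,0,1.])
    for r,h,phis,col in marks:
        p=[np.array(P)+a*h+r*(np.cos(t)*x+np.sin(t)*z) for t in np.radians(phis)]
        q=(proj(c,np.array(p))+.5)*s-.5
        for i,u in enumerate(q):
            cv2.circle(im,tuple(int(v) for v in u),1,col,-1)
    x0,y0,x1,y1=[int(v*s) for v in box];cv2.imwrite(out,im[y0:y1,x0:x1])
E
python3 - <<'E'
from ov import *
a=range(0,360,4)
overlay('w1',[.579,.072,.105],np.radians(-3.4),'pics/o1.png',(350,345,480,470),6,
 [(.030,0,a,(0,0,255)),(.0093,0,a,(255,0,0)),(.0,-.026,[0],(255,0,0)),(.0152,-.008,range(0,360,30),(0,255,0)),(.0152,0,range(0,360,30),(255,255,0))])
E
```

```text
(no output)
```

View pics/o1.png

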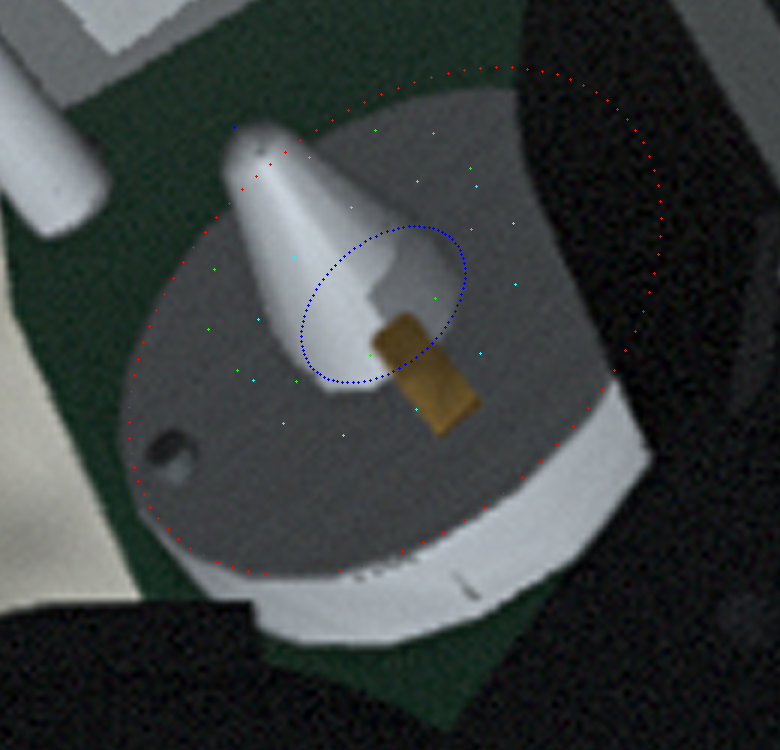

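Run:
```python
from h import *
import pickle
c=pickle.load(open('w1.pkl','rb'));im=c['img']
hsv=cv2.cvtColor(im,cv2.COLOR_BGR2HSV)
m=((hsv[...,0]>8)&(hsv[...,0]<28)&(hsv[...,1]>110)&(hsv[...,2]>40)).astype(np.uint8)
w=np.zeros_like(m);w[390:425,405:435]=1;m&=w
print(m.sum(),np.argwhere(m).mean(0))
s=6;box=(385,380,450,435)
M=cv2.resize(m[box[1]:box[3],box[0]:box[2]],None,fx=s,fy=s,interpolation=cv2.INTER_LINEAR)
def boxpts(P,yaw,phi):
    a=np.array([-np.sin(yaw),np.cos(yaw),0]);x=np.array([np.cos(yaw),np.sin(yaw),0]);z=np.array([0,0,1.])
    r=np.cos(phi)*x+np.sin(phi)*z;t=np.cross(a,r)
    return np.array([P+a*h+r*q+t*k for h in(0,-.008) for q in(.0115,.019) for k in(-.0025,.0025)])
res=[]
for phi in range(0,360,3):
  for dx in np.arange(-.004,.0041,.001):
    for dy in np.arange(-.004,.0041,.001):
      p=(proj(c,boxpts(np.array([.579+dx,.072+dy,.105]),np.radians(-3.4),np.radians(phi)))-box[:2]+.5)*s-.5
      h=cv2.convexHull(p.astype(np.float32)).astype(np.int32)
      R=np.zeros_like(M);cv2.fillPoly(R,[h],1)
      res.append(((R&M).sum()/(R|M).sum(),phi,round(dx*1e3),round(dy*1e3)))
res.sort(reverse=True)
for r in res[:14]:print(r)
```

```text
163 [407.19631902 420.69325153]
(np.float64(0.7625978305643278), 105, 1, 1)
(np.float64(0.7561139478634775), 108, 2, 2)
(np.float64(0.7525319829424307), 108, 2, 1)
(np.float64(0.7476377952755906), 111, 3, 2)
(np.float64(0.7459682793549247), 102, 0, 1)
(np.float64(0.7422638436482085), 105, 1, 2)
(np.float64(0.7382122459822021), 102, 1, 2)
(np.float64(0.730694856258863), 99, 0, 1)
(np.float64(0.7291854911578676), 111, 3, 1)
(np.float64(0.729121091236649), 99, 0, 2)
(np.float64(0.7215189873417721), 102, 1, 1)
(np.float64(0.7185054279222418), 114, 4, 2)
(np.float64(0.7151780137414117), 96, -1, 1)
(np.float64(0.7128093901505486), 99, -1, 1)
```

>>> carry_out:
  rows: "0 0 60 -10.2;0 0 20 -10.2;-11.6 46 0 -10.2;-11.6 46 0 -10.2;-11.6 46 0 -10.2;-11.6 46 0 -10.2;-11.6 46 0 -10.2;-11.6 46 0 -10.2;-11.6 46 0 -10.2;-11.6 46 0 -10.2"

```text
t: 4.97
eef_pos: [0.4796, 0.351, 0.202]
tool_rot: [0.0, 0.446, 0.895, 0.002]
contact_force: [0.1, 0.5, -0.1]
gripper_width: 1.0
grasp_force: 0.0
```

>>> carry_out:
  rows: "-11.6 46 -20 -10.2;-11.6 46 -40 -10.2;0 0 -40 -10.2;0 0 -30 -8.4;0 0 0 0;0 0 0 0"

```text
t: 5.72
eef_pos: [0.4574, 0.4419, 0.0721]
tool_rot: [-0.0, 0.716, 0.698, 0.002]
contact_force: [0.9, -0.2, 0.1]
gripper_width: 0.997
grasp_force: 0.0
```

```bash
python3 look.py w2 foil_reel:.026 foil_reel_slotted:.026 foil_reel_plain:.026
python3 - <<'E'
from h import *
import pickle
c=pickle.load(open('w1.pkl','rb'))
n=onz(c,(392.5,368),.105);t=onz(c,(165,68),.105);print(n,t,np.degrees(np.arctan2(-(n-t)[0],(n-t)[1])))
E
```

```text
foil_reel_slotted [338. 380.] 0.95 [0.4648 0.3538 0.026 ]
5.925 [0.4572 0.4415 0.0716] [-0.0004  0.7167  0.6974  0.0014] [-0.5371  0.1396 -0.151 ] 0.9989472506921463
[0.57675918 0.04868382 0.105     ] [ 0.55804692 -0.14398111  0.105     ] -5.5473583264407225
```

View pics/w2.png

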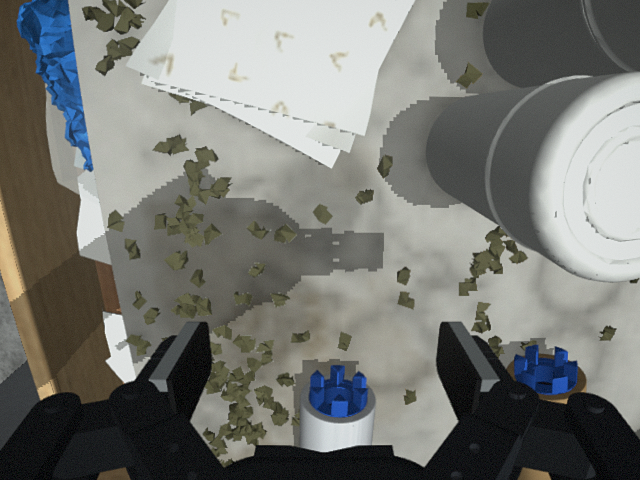

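```bash
cat > slot.py <<'E'
from h import *
import pickle,sys
def pts(P,yaw,phi):
    a=np.array([-np.sin(yaw),np.cos(yaw),0]);x=np.array([np.cos(yaw),np.sin(yaw),0]);z=np.array([0,0,1.])
    T=[]
    for k in range(6):
        f=phi+np.radians(30+60*k);r=np.cos(f)*x+np.sin(f)*z;t=np.cross(a,r)
        sec=[r*.0105]+[r*.02*np.cos(b)+t*.02*np.sin(b) for b in np.radians([-14.8,-7,0,7,14.8])]
        T.append(np.array([P+q+a*h for h in(0,-.012) for q in sec]))
    T.append(np.array([P-a*.012+.02*(np.cos(b)*x+np.sin(b)*z) for b in np.arange(0,6.28,.2)]))
    return T
def fit(n,P0,yaw,half=26,rng=4):
    c=pickle.load(open(n+'.pkl','rb'));im=c['img'].astype(int)
    u=proj(c,np.array([P0]))[0];b=(u-half).astype(int)
    m=((im[...,0]>im[...,2]*1.6)&(im[...,0]>40)).astype(np.uint8)
    s=5;M=cv2.resize(m[b[1]:b[1]+2*half,b[0]:b[0]+2*half],None,fx=s,fy=s,interpolation=cv2.INTER_LINEAR)
    res=[]
    def run(phis,dxs,dys):
        out=[]
        for phi in phis:
          for dx in dxs:
            for dy in dys:
              R=np.zeros_like(M)
              for T in pts(np.array(P0)+[dx*1e-3,dy*1e-3,0],yaw,np.radians(phi)):
                p=(proj(c,T)-b+.5)*s-.5
                cv2.fillPoly(R,[cv2.convexHull(p.astype(np.float32)).astype(np.int32)],1)
              out.append(((R&M).sum()/(R|M).sum(),phi,dx,dy,R))
        return sorted(out,key=lambda r:-r[0])
    r=run(range(0,60,6),np.arange(-rng,rng+.1,2),np.arange(-rng,rng+.1,2))
    for q in r[:3]:print(q[:4])
    f=run(range(r[0][1]-9,r[0][1]+10,2),r[0][2]+np.arange(-2,2.1,1),r[0][3]+np.arange(-2,2.1,1))
    for q in f[:6]:print(q[:4])
    crop=cv2.resize(c['img'][b[1]:b[1]+2*half,b[0]:b[0]+2*half],None,fx=s,fy=s,interpolation=cv2.INTER_CUBIC)
    k=cv2.findContours(f[0][4],cv2.RETR_LIST,cv2.CHAIN_APPROX_NONE)[0];o=crop.copy();cv2.drawContours(o,k,-1,(0,0,255),1)
    cv2.imwrite(f'pics/{n}_fit.png',np.hstack([crop,o]))
E
python3 - <<'E'
from slot import *
fit('w2',[.4630,.3565,.026],np.radians(-1.5))
c=pickle.load(open('w1.pkl','rb'))
for p,q in [((122,70),(362,380)),((228,5),(460,320))]:
    d=onz(c,q,.044)-onz(c,p,.044);print(np.degrees(np.arctan2(-d[0],d[1])))
E
```

```text
(np.float64(0.9476807332644573), 0, np.float64(2.0), np.float64(-4.0))
(np.float64(0.9115982483546313), 6, np.float64(0.0), np.float64(-4.0))
(np.float64(0.9101658640984484), 54, np.float64(4.0), np.float64(-4.0))
(np.float64(0.960547810934437), 1, np.float64(2.0), np.float64(-5.0))
(np.float64(0.9509728452738035), 1, np.float64(2.0), np.float64(-4.0))
(np.float64(0.9465372238297413), 3, np.float64(2.0), np.float64(-5.0))
(np.float64(0.9455547153505456), -1, np.float64(2.0), np.float64(-5.0))
(np.float64(0.9394522497825342), -1, np.float64(2.0), np.float64(-4.0))
(np.float64(0.9376997241416983), -3, np.float64(3.0), np.float64(-5.0))
-6.07937154385733
-3.4816839981981276
```

View pics/w2_fit.png

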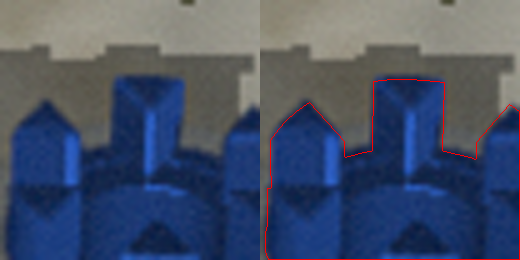

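>>> carry_out:
  rows: "1 -57 15 -2.4;1 -57 10 0;1 -56 0 0;0 0 -35 0;0 0 -30 0;0 0 -22 0;0 0 0 0;0 0 0 0"
  claw: 85

```text
t: 6.92
eef_pos: [0.4602, 0.2713, 0.009]
tool_rot: [0.0, 0.731, 0.682, 0.001]
contact_force: [-0.2, 0.1, 0.2]
gripper_width: 0.994
grasp_force: 0.0
```

```bash
python3 look.py w3 foil_reel:.026 foil_reel_slotted:.026
python3 - <<'E'
from slot import *
fit('w3',[.465,.3515,.026],np.radians(-4),half=40)
E
```

```text
foil_reel [325. 301.] 0.96 [0.4613 0.2728 0.026 ]
7.075 [0.4601 0.2714 0.009 ] [0.     0.7314 0.682  0.001 ] [-0.1233 -0.3875 -0.4102] 0.9978523450629175
(np.float64(0.885952689565781), 0, np.float64(0.0), np.float64(2.0))
(np.float64(0.8399602086033823), 54, np.float64(0.0), np.float64(2.0))
(np.float64(0.829412115075347), 6, np.float64(0.0), np.float64(2.0))
(np.float64(0.9059164429310458), -1, np.float64(0.0), np.float64(2.0))
(np.float64(0.8992925374107521), 1, np.float64(1.0), np.float64(2.0))
(np.float64(0.898490041386446), -3, np.float64(0.0), np.float64(2.0))
(np.float64(0.8899304942453088), 3, np.float64(1.0), np.float64(2.0))
(np.float64(0.8654734411085451), 1, np.float64(0.0), np.float64(2.0))
(np.float64(0.8604450274342936), -1, np.float64(1.0), np.float64(2.0))
```

View pics/w3.png

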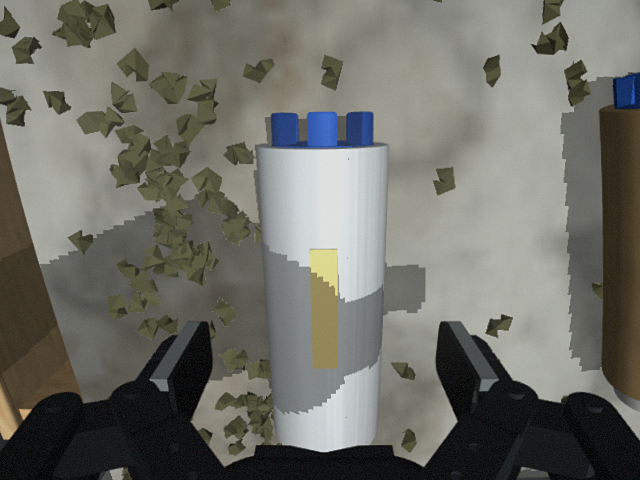

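>>> carry_out:
  rows: "0 0 0 0;0 0 0 0;0 0 0 0;0 0 0 0;3 0 0 0;3 0 0 0;3 0 0 0;0 0 0 0;0 0 0 0"
  claw: 55
  force: 25

```text
t: 8.2
eef_pos: [0.4683, 0.2708, 0.0079]
tool_rot: [-0.0, 0.731, 0.682, -0.0]
contact_force: [0.1, -0.4, -0.3]
gripper_width: 0.647
grasp_force: 0.0
```

```bash
python3 look.py w4 foil_reel:.026
python3 - <<'E'
from slot import *
fit('w4',[.473,.3535,.026],np.radians(-4),half=40)
E
```

```text
8.3 [0.4682 0.2708 0.0079] [-0.      0.7314  0.6819 -0.0001] [ 0.4513 -0.5181 -0.6539] 0.6427419979896132
(np.float64(0.7346497947178136), 36, np.float64(0.0), np.float64(0.0))
(np.float64(0.7341291687190334), 18, np.float64(0.0), np.float64(0.0))
(np.float64(0.7216655100624566), 12, np.float64(-4.0), np.float64(0.0))
(np.float64(0.7706837929731771), 39, np.float64(0.0), np.float64(-1.0))
(np.float64(0.7623103780399711), 39, np.float64(0.0), np.float64(0.0))
(np.float64(0.7575362829688433), 37, np.float64(0.0), np.float64(-1.0))
(np.float64(0.7517973506286904), 37, np.float64(0.0), np.float64(0.0))
(np.float64(0.7481743296138342), 41, np.float64(0.0), np.float64(-1.0))
(np.float64(0.7469974883933328), 37, np.float64(-1.0), np.float64(0.0))
```

View pics/w4_fit.png

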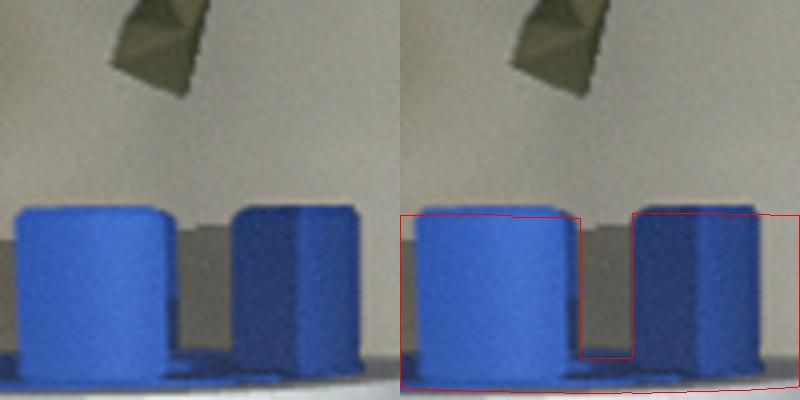

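Run:
```python
from slot import *
fit('w4',[.469,.3535,.026],np.radians(-4),half=58,rng=6)
cv2.imwrite('pics/w34.png',np.hstack([pickle.load(open(n+'.pkl','rb'))['img'][60:480,150:500] for n in('w3','w4')]))
```

```text
(np.float64(0.8984736835673522), 0, np.float64(-4.0), np.float64(0.0))
(np.float64(0.8665824763966564), 54, np.float64(-4.0), np.float64(0.0))
(np.float64(0.8528362123026053), 48, np.float64(-4.0), np.float64(0.0))
(np.float64(0.9039990095332425), -3, np.float64(-4.0), np.float64(0.0))
(np.float64(0.9033651295087429), -1, np.float64(-4.0), np.float64(0.0))
(np.float64(0.8903692976104273), 1, np.float64(-4.0), np.float64(0.0))
(np.float64(0.8864399914222402), 1, np.float64(-3.0), np.float64(0.0))
(np.float64(0.8816395066500767), -1, np.float64(-3.0), np.float64(0.0))
(np.float64(0.8711621408176903), -5, np.float64(-4.0), np.float64(0.0))
```

View pics/w34.png

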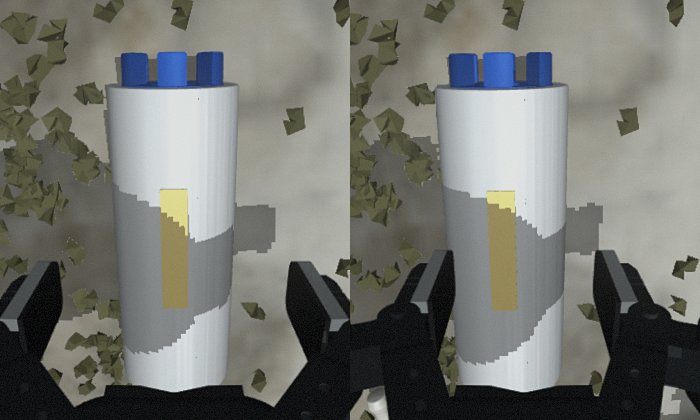

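>>> carry_out:
  rows: "3 0 0 0;3 0 0 0;2 0 0 0;0 0 0 0;0 0 0 0"

```text
t: 8.93
eef_pos: [0.4765, 0.2708, 0.0084]
tool_rot: [-0.0, 0.732, 0.682, 0.0]
contact_force: [-1.8, -0.6, 6.5]
gripper_width: 0.643
grasp_force: 3.3
```

```bash
python3 look.py w5 foil_reel:.026
python3 - <<'E'
from slot import *
fit('w5',[.469,.3535,.026],np.radians(-4),half=58,rng=8)
E
```

```text
foil_reel [293. 303.] 0.96 [0.4631 0.2724 0.026 ]
9.025 [0.4765 0.2708 0.0084] [-0.0002  0.7315  0.6818  0.    ] [-1.563  -0.5475  6.7692] 0.6459291344639579
(np.float64(0.8909540127135479), 54, np.float64(-2.0), np.float64(0.0))
(np.float64(0.839825272427849), 0, np.float64(-2.0), np.float64(0.0))
(np.float64(0.839065797713199), 48, np.float64(-2.0), np.float64(0.0))
(np.float64(0.9032205717138934), 55, np.float64(-2.0), np.float64(0.0))
(np.float64(0.8910106264947361), 57, np.float64(-2.0), np.float64(0.0))
(np.float64(0.8730104146197681), 53, np.float64(-2.0), np.float64(0.0))
(np.float64(0.8669815080985107), 51, np.float64(-2.0), np.float64(0.0))
(np.float64(0.8589466906723581), 59, np.float64(-2.0), np.float64(0.0))
(np.float64(0.854167157567332), 49, np.float64(-2.0), np.float64(0.0))
```

Run:
```python
from h import *
import pickle,station
print([n for n in dir(station) if not n.startswith('_')], getattr(station,'grip_point_offset',None))
c=read_camera('scene')
a=cv2.resize(c['img'][110:230,285:405],None,fx=3.6,fy=3.6,interpolation=cv2.INTER_CUBIC)[:420]
w=pickle.load(open('w5.pkl','rb'));i=w['img'].copy()
for x in (-.0275,.0275):
    for y in(0,):
        for z in (0.008,.028,.048):
            t=np.radians(-4.0);p=[.4765+x*np.cos(t),.2708+x*np.sin(t),z];u=proj(w,[p])[0];print(p,u);cv2.circle(i,tuple(int(v) for v in u),2,(0,0,255),-1)
cv2.imwrite('pics/last.png',np.hstack([a[:,:430],i[60:480,150:500]]))
```

```text
['PlanningError', 'get_obs', 'grip_point_offset', 'hand_in', 'outline_of', 'place_of', 'read_camera', 'recognise'] 0.0187
[np.float64(0.4490669886178548), np.float64(0.2727183030279634), 0.008] [267.46476177 288.43853987]
[np.float64(0.4490669886178548), np.float64(0.2727183030279634), 0.028] [261.53405108 306.78531027]
[np.float64(0.4490669886178548), np.float64(0.2727183030279634), 0.048] [254.23755084 329.43047986]
[np.float64(0.5039330113821452), np.float64(0.26888169697203657), 0.008] [378.97353642 288.24451713]
[np.float64(0.5039330113821452), np.float64(0.26888169697203657), 0.028] [384.84767136 306.57358797]
[np.float64(0.5039330113821452), np.float64(0.26888169697203657), 0.048] [392.07522809 329.1982189 ]
```

View pics/last.png

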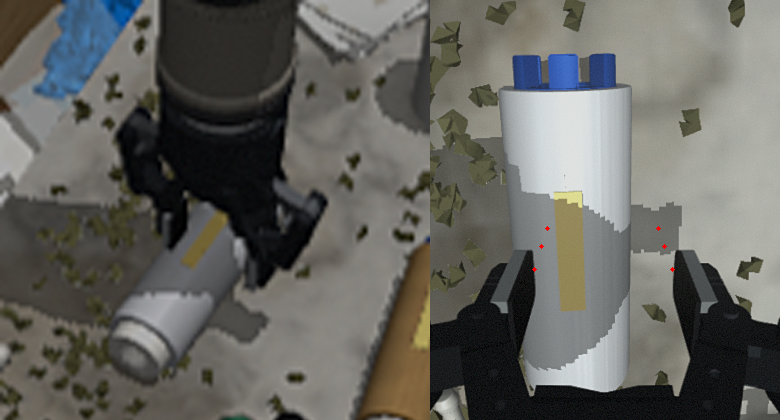

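>>> carry_out:
  rows: "-1 0 25 0;-14 0 0 0;0 0 0 0;0 0 -20 0;0 0 -15 0;0 0 -8 0;0 0 -6 0;0 0 0 0"
  claw: 85

```text
t: 10.07
eef_pos: [0.4613, 0.2707, -0.0164]
tool_rot: [0.0, 0.731, 0.682, -0.0]
contact_force: [0.0, 0.2, -0.2]
gripper_width: 1.002
grasp_force: 0.0
```

>>> carry_out:
  rows: "0 0 -5 0;0 0 -4 0;0 0 0 0;0 0 0 0;0 0 0 0"
  claw: 56

```text
t: 10.7
eef_pos: [0.4614, 0.2709, -0.025]
tool_rot: [0.0, 0.731, 0.682, 0.0]
contact_force: [-0.5, 0.4, -0.5]
gripper_width: 0.655
grasp_force: 0.0
```

```bash
python3 look.py w6 foil_reel:.026
python3 - <<'E'
from slot import *
fit('w6',[.466,.3535,.026],np.radians(-4),half=64,rng=8)
E
```

```text
foil_reel [326. 341.] 0.87 [0.4625 0.2725 0.026 ]
10.8 [ 0.4614  0.2709 -0.025 ] [0.     0.7314 0.6819 0.0001] [-0.1547 -0.0975  0.629 ] 0.6593057181058386
(np.float64(0.8613973579940832), 0, np.float64(2.0), np.float64(0.0))
(np.float64(0.8585400384276448), 54, np.float64(0.0), np.float64(0.0))
(np.float64(0.8511981590612392), 54, np.float64(2.0), np.float64(0.0))
(np.float64(0.8928290523382548), -5, np.float64(1.0), np.float64(0.0))
(np.float64(0.8883216385359378), -3, np.float64(1.0), np.float64(0.0))
(np.float64(0.8762463601870644), -7, np.float64(1.0), np.float64(0.0))
(np.float64(0.8675404159674395), -3, np.float64(2.0), np.float64(0.0))
(np.float64(0.8648234423966998), -1, np.float64(2.0), np.float64(0.0))
(np.float64(0.8620857919312944), -1, np.float64(1.0), np.float64(0.0))
```

>>> carry_out:
  rows: "2 0 0 0;3 0 0 0;2.5 0 0 0;0 0 0 0;0 0 0 0"

```text
t: 11.42
eef_pos: [0.4688, 0.2708, -0.0251]
tool_rot: [-0.0, 0.731, 0.682, 0.0]
contact_force: [-0.8, -0.2, 0.4]
gripper_width: 0.652
grasp_force: 0.0
```

```bash
python3 look.py w7 foil_reel:.026
python3 - <<'E'
from slot import *
fit('w7',[.47,.3535,.026],np.radians(-4),half=64,rng=8)
E
```

```text
foil_reel [325. 341.] 0.6 [0.4698 0.2724 0.026 ]
11.525 [ 0.4687  0.2709 -0.0251] [-0.      0.7314  0.6819 -0.    ] [-0.2042 -0.1799 -1.7915] 0.658168188454052
(np.float64(0.8546132127026534), 42, np.float64(4.0), np.float64(0.0))
(np.float64(0.8439896534199088), 18, np.float64(4.0), np.float64(0.0))
(np.float64(0.8308488629122975), 36, np.float64(4.0), np.float64(0.0))
(np.float64(0.9187053370243997), 39, np.float64(4.0), np.float64(-1.0))
(np.float64(0.9168697000379699), 41, np.float64(4.0), np.float64(-1.0))
(np.float64(0.9138332219547347), 41, np.float64(5.0), np.float64(-1.0))
(np.float64(0.9076702345335822), 39, np.float64(5.0), np.float64(-1.0))
(np.float64(0.8973638126948478), 43, np.float64(5.0), np.float64(-1.0))
(np.float64(0.8952002403346198), 43, np.float64(4.0), np.float64(-1.0))
```

>>> carry_out:
  rows: "0 0 0 0;0 0 0 0;0 0 0 0;0 0 0 0;0 0 10 0;0 0 50 0;0 0 50 0;0 0 50 0;0 0 0 0"
  claw: 40
  force: 45

```text
t: 12.65
eef_pos: [0.471, 0.2721, 0.1386]
tool_rot: [0.0, 0.732, 0.682, 0.004]
contact_force: [0.7, -0.1, -4.4]
gripper_width: 0.596
grasp_force: 49.4
```

```bash
python3 look.py w8 foil_reel:.186 foil_reel_slotted:.186
python3 - <<'E'
from slot import *
fit('w8',[.4745,.3525,.186],np.radians(-4),half=64,rng=8)
E
```

```text
foil_reel [324. 342.] 0.82 [0.471 0.271 0.186]
foil_reel_slotted [320. 109.] 0.63 [0.4758 0.3547 0.186 ]
12.8 [0.4675 0.2703 0.1337] [-0.0003  0.7313  0.682  -0.0012] [-0.4881  0.1624 -4.4852] 0.5906752355083462
(np.float64(0.8219590927269611), 42, np.float64(2.0), np.float64(2.0))
(np.float64(0.8145557374609317), 18, np.float64(2.0), np.float64(2.0))
(np.float64(0.8131754128123109), 36, np.float64(0.0), np.float64(2.0))
(np.float64(0.9296414360815879), 39, np.float64(1.0), np.float64(1.0))
(np.float64(0.92763709919089), 41, np.float64(1.0), np.float64(1.0))
(np.float64(0.9068991749078354), 43, np.float64(1.0), np.float64(1.0))
(np.float64(0.9012537277098168), 37, np.float64(1.0), np.float64(1.0))
(np.float64(0.9001613690096446), 41, np.float64(2.0), np.float64(1.0))
(np.float64(0.8946693088551276), 39, np.float64(2.0), np.float64(1.0))
```

>>> carry_out:
  rows: "17 -52 0 -0.5;17 -52 0 0;17 -52 0 0;17 -52 0 0;17 -52 0 0;17 -53 0 0;0 0 0 0;0 0 -30 0;0 0 -20 0;0 0 0 0"

```text
t: 14.05
eef_pos: [0.568, -0.0413, 0.0819]
tool_rot: [-0.002, 0.734, 0.679, -0.003]
contact_force: [0.3, 0.3, -4.1]
gripper_width: 0.594
grasp_force: 49.0
```

```bash
python3 look.py w9 foil_reel:.135 foil_reel_slotted:.135 chuck_seat:.105
python3 - <<'E'
from h import *
for n in ['scene','top']:
    c=read_camera(n)
    for t in ['foil_reel_slotted','foil_reel_plain','chuck_seat','tail_seat']:
        for r in place_of(n,t)[:1]:print(n,t,r['confidence'],onz(c,r['centre'],.135 if 'foil' in t else .105))
E
```

```text
foil_reel_slotted [320. 108.] 0.94 [0.5739 0.0418 0.135 ]
chuck_seat [330.  20.] 0.73 [0.5798 0.0727 0.105 ]
14.25 [ 0.5712 -0.042   0.0854] [0.0003 0.7343 0.6788 0.0003] [ 0.5723 -0.7325 -3.3295] 0.5889449633580497
scene foil_reel_slotted 0.91 [0.5732193  0.03955332 0.135     ]
scene foil_reel_plain 0.78 [ 0.56458    -0.11686673  0.135     ]
scene chuck_seat 0.56 [0.58394441 0.06451971 0.105     ]
scene tail_seat 0.68 [ 0.55371781 -0.16206067  0.105     ]
top foil_reel_slotted 0.6 [0.57242094 0.0424089  0.135     ]
top foil_reel_plain 0.63 [ 0.55949913 -0.11530081  0.135     ]
top chuck_seat 0.64 [0.57658877 0.07270117 0.105     ]
top tail_seat 0.58 [ 0.55642942 -0.14988256  0.105     ]
```

Run:
```python
from slot import *
fit('w9',[.5755,.0405,.1355],np.radians(-4.5),half=64,rng=6)
lsd=cv2.createLineSegmentDetector()
def lines(c,minl,roi):
    g=cv2.cvtColor(c['img'],cv2.COLOR_BGR2GRAY)
    for l in lsd.detect(g)[0][:,0]:
        p,q=l[:2],l[2:];L=np.hypot(*(p-q))
        if L<minl or not all(roi[0]<u[0]<roi[2] and roi[1]<u[1]<roi[3] for u in(p,q)):continue
        d=onz(c,p,.045)-onz(c,q,.045);y=np.degrees(np.arctan2(-d[0],d[1]));y=(y+90)%180-90
        if abs(y)<15:print(np.round(l),round(L),round(y,2))
lines(pickle.load(open('w1.pkl','rb')),60,(60,0,520,440))
print('w9');lines(pickle.load(open('w9.pkl','rb')),40,(150,0,520,320))
print('top');c=read_camera('top');lines(c,40,(290,190,470,270))
print('scene');c=read_camera('scene');lines(c,40,(220,210,390,430))
```

```text
(np.float64(0.890795332148762), 18, np.float64(0.0), np.float64(0.0))
(np.float64(0.8857308264872912), 42, np.float64(-2.0), np.float64(0.0))
(np.float64(0.8852083859905593), 42, np.float64(0.0), np.float64(0.0))
(np.float64(0.9150596035832687), 19, np.float64(-1.0), np.float64(0.0))
(np.float64(0.9031553632883226), 17, np.float64(-1.0), np.float64(0.0))
(np.float64(0.8933296756631286), 21, np.float64(0.0), np.float64(0.0))
(np.float64(0.8918526105974198), 19, np.float64(0.0), np.float64(0.0))
(np.float64(0.8900599128540305), 17, np.float64(0.0), np.float64(0.0))
(np.float64(0.8882044551695913), 21, np.float64(-1.0), np.float64(0.0))
[115.  75. 357. 385.] 393 -6.07
[326. 329. 127.  68.] 329 -6.22
[348. 379. 296. 314.] 84 -6.03
[500. 380. 462. 322.] 69 -4.91
[448. 322. 481. 378.] 65 -8.08
[444. 310. 402. 247.] 76 -5.72
[455. 300. 408. 227.] 88 -5.81
[338. 114. 405. 217.] 122 -5.96
[317. 149. 231.  25.] 151 -6.11
[220. 219. 115.  83.] 171 -6.1
[136.  70. 243. 212.] 178 -5.99
[256. 228. 323. 315.] 111 -6.01
[396. 235. 327. 131.] 125 -6.14
[373. 231. 328. 165.] 80 -6.16
[329. 160. 387. 245.] 103 -5.69
[405. 223. 336. 117.] 127 -6.04
w9
[429.  19. 417. 169.] 151 -5.92
[235. 163. 232. 102.] 61 -5.34
[262. 110. 259.  54.] 55 -3.72
[234.  34. 238. 152.] 118 -5.85
[267.  64. 267. 108.] 44 -5.45
[232.  59. 229.  12.] 48 -2.82
[401. 306. 426.  24.] 282 -6.0
[400.  31. 390. 152.] 121 -7.09
[248.  54. 249. 118.] 64 -5.84
[410. 127. 399. 273.] 147 -5.11
[241. 306. 236. 199.] 106 -5.98
[387. 109. 392.  36.] 74 -5.98
[417. 172. 403. 306.] 134 -6.07
[417.  31. 411. 116.] 85 -6.0
[403. 149. 412.  31.] 119 -5.81
[289. 153. 287. 113.] 40 -3.63
[240. 241. 243. 296.] 55 -5.56
[243. 189. 243. 234.] 45 -7.27
[395. 296. 403. 156.] 140 -4.29
[386. 293. 390. 186.] 108 -4.06
top
scene
[353. 309. 274. 424.] 139 -6.14
[289. 398. 371. 278.] 146 -5.89
[294. 376. 357. 287.] 110 -6.05
[319. 334. 292. 374.] 49 -5.94
```

```bash
sed -i 's/def fit(n,P0,yaw,half=26,rng=4):/def fit(n,P0,yaw,half=26,rng=4,pr=None):/; s/    for q in r\[:3\]:print(q\[:4\])/    r=[q for q in r if pr is None or abs(q[1]-pr)<7]/' slot.py
python3 - <<'E'
from slot import *
fit('w9',[.5755,.0405,.1355],np.radians(-4.5),half=64,rng=6,pr=40)
t=np.radians(-6);x=np.array([np.cos(t),np.sin(t),0])
for n,r in (('w1',(60,0,520,440)),('w9',(150,0,520,320))):
    c=pickle.load(open(n+'.pkl','rb'));g=cv2.cvtColor(c['img'],cv2.COLOR_BGR2GRAY);o=[]
    for l in cv2.createLineSegmentDetector().detect(g)[0][:,0]:
        p,q=l[:2],l[2:];L=np.hypot(*(p-q))
        if L<60 or not all(r[0]<u[0]<r[2] and r[1]<u[1]<r[3] for u in(p,q)):continue
        a,b=onz(c,p,.040),onz(c,q,.040);d=a-b;y=(np.degrees(np.arctan2(-d[0],d[1]))+90)%180-90
        if abs(y+6)<2.5:o.append((round(((a+b)/2-[.58,.074,0])@x*1e3,1),round(L)))
    print(n,sorted(o))
E
```

```text
(np.float64(0.9137708419120469), 41, np.float64(-1.0), np.float64(0.0))
(np.float64(0.904343103788755), 39, np.float64(-1.0), np.float64(0.0))
(np.float64(0.8916016177385598), 39, np.float64(-2.0), np.float64(0.0))
(np.float64(0.8905251288878625), 43, np.float64(-1.0), np.float64(0.0))
(np.float64(0.8896808547662965), 41, np.float64(-2.0), np.float64(0.0))
(np.float64(0.8888518953884205), 43, np.float64(0.0), np.float64(0.0))
w1 [(np.float64(-54.4), 122), (np.float64(-52.5), 88), (np.float64(-52.4), 127), (np.float64(-48.7), 69), (np.float64(-42.7), 125), (np.float64(-42.0), 76), (np.float64(-38.6), 65), (np.float64(-33.6), 103), (np.float64(-31.6), 151), (np.float64(-31.5), 80), (np.float64(31.8), 111), (np.float64(31.8), 178), (np.float64(36.1), 329), (np.float64(44.8), 393), (np.float64(47.7), 171), (np.float64(47.8), 84)]
w9 [(np.float64(-50.5), 61), (np.float64(-50.5), 106), (np.float64(-48.7), 118), (np.float64(-41.8), 64), (np.float64(31.7), 74), (np.float64(35.1), 121), (np.float64(37.2), 108), (np.float64(41.7), 119), (np.float64(43.3), 140), (np.float64(44.6), 85), (np.float64(44.9), 147), (np.float64(48.6), 282), (np.float64(50.1), 134), (np.float64(50.1), 151)]
```

>>> carry_out:
  rows: "0 0 -16 -1.5;0 0 -15 0;0 0 0 0;0 0 0 0"

```text
t: 15.35
eef_pos: [0.5702, -0.0422, 0.053]
tool_rot: [-0.0, 0.743, 0.669, -0.001]
contact_force: [-1.0, 0.1, -4.3]
gripper_width: 0.593
grasp_force: 50.5
```

>>> carry_out:
  rows: "0.5 5 0 0;0.5 5 0 0;0.5 5 0 0;0.4 4 0 0;0 0 0 0"

```text
t: 15.98
eef_pos: [0.5729, -0.0225, 0.0539]
tool_rot: [-0.0, 0.743, 0.669, 0.0]
contact_force: [0.3, -0.7, -3.0]
gripper_width: 0.59
grasp_force: 50.5
```

>>> carry_out:
  rows: "0.3 3 0 0;0.3 3 0 0;0.1 1.5 0 0;0 0 0 0"

```text
t: 16.48
eef_pos: [0.5733, -0.0154, 0.0538]
tool_rot: [-0.0, 0.743, 0.669, -0.0]
contact_force: [-1.1, 0.3, -3.8]
gripper_width: 0.59
grasp_force: 50.5
```

>>> carry_out:
  rows: "0.2 2 0 0;0.1 1 0 0;0 0 0 0"

```text
t: 16.85
eef_pos: [0.5735, -0.0125, 0.0538]
tool_rot: [-0.0, 0.743, 0.669, -0.0]
contact_force: [-1.2, -0.4, -3.6]
gripper_width: 0.591
grasp_force: 50.5
```

>>> carry_out:
  rows: "0.1 1.5 0 0;0 0 0 0;0 0 0 0"

```text
t: 17.23
eef_pos: [0.5737, -0.011, 0.0538]
tool_rot: [-0.0, 0.743, 0.669, -0.0]
contact_force: [-1.1, 0.6, -5.3]
gripper_width: 0.595
grasp_force: 50.5
```

>>> carry_out:
  rows: "0.1 1.5 0 0;0 0 0 0;0 0 0 0"

```text
t: 17.6
eef_pos: [0.5736, -0.011, 0.0538]
tool_rot: [0.0, 0.744, 0.669, -0.001]
contact_force: [-2.3, -4.2, -4.9]
gripper_width: 0.595
grasp_force: 50.5
```

```bash
python3 look.py w10 foil_reel:.105 foil_reel_slotted:.105 chuck_seat:.105
python3 - <<'E'
from slot import *
fit('w10',[.58,.0705,.105],np.radians(-6),half=64,rng=6,pr=40)
E
```

```text
foil_reel [324. 341.] 0.88 [ 0.574  -0.0092  0.105 ]
chuck_seat [311. 111.] 0.82 [0.5789 0.0714 0.105 ]
17.8 [ 0.5736 -0.011   0.0538] [ 0.0004  0.7436  0.6687 -0.0005] [-2.7584 -5.2936 -4.5961] 0.5941883327643738
(np.float64(0.7590815709969788), 27, np.float64(-1.0), np.float64(1.0))
(np.float64(0.7524839632560907), 27, np.float64(-2.0), np.float64(1.0))
(np.float64(0.7509772305286817), 29, np.float64(-2.0), np.float64(1.0))
(np.float64(0.7398643762754897), 31, np.float64(-2.0), np.float64(1.0))
(np.float64(0.7372194885410622), 29, np.float64(-1.0), np.float64(1.0))
(np.float64(0.7292796008503895), 27, np.float64(0.0), np.float64(1.0))
```

Run:
```python
from slot import *
c=pickle.load(open('w10.pkl','rb'));im=c['img'].astype(int)
m=(im[...,0]>im[...,2]*1.6)&(im[...,0]>40)
m[:, :220]=0;m[:,420:]=0;m[200:]=0
ys,xs=np.nonzero(m);print(xs.min(),xs.max(),ys.min(),ys.max())
for r in range(ys.min(),ys.max()+1,3):print(r,''.join('#' if v else '.' for v in m[r,250:390:2]))
for col in (285,300,320,340,355):print(col,[tuple(im[r,col]) for r in range(88,150,4)])
for d in (0,.0022,.008,.020):print(d,proj(c,[[.5805-.1045*d,.074-.9945*d,.105],[.5805-.1045*d,.074-.9945*d,.125],[.5805-.1045*d,.074-.9945*d,.135]]).round(0).tolist())
```

```text
223 402 27 157
27 ............................................#.........................
30 .................................#....................................
33 ......................................................................
36 ......................................................................
39 ......................................................................
42 ......................................................................
45 ......................................................................
48 ......................................................................
51 ......................................................................
54 ......................................................................
57 ......................................................................
60 ......................................................................
63 ......................................................................
66 ......................................................................
69 ..............................................
[... 5404 characters left out ...]
122), np.int64(118), np.int64(114)), (np.int64(163), np.int64(80), np.int64(42)), (np.int64(159), np.int64(76), np.int64(41)), (np.int64(163), np.int64(86), np.int64(47)), (np.int64(163), np.int64(82), np.int64(45)), (np.int64(162), np.int64(82), np.int64(45)), (np.int64(166), np.int64(86), np.int64(50)), (np.int64(165), np.int64(85), np.int64(50)), (np.int64(165), np.int64(87), np.int64(53)), (np.int64(160), np.int64(81), np.int64(45)), (np.int64(159), np.int64(80), np.int64(47))]
0 [[316.0, 102.0], [314.0, 99.0], [313.0, 97.0]]
0.0022 [[316.0, 109.0], [314.0, 108.0], [313.0, 107.0]]
0.008 [[316.0, 129.0], [314.0, 131.0], [314.0, 132.0]]
0.02 [[316.0, 167.0], [315.0, 176.0], [314.0, 182.0]]
```

>>> carry_out:
  rows: "0 0 0 0;0 0 0 0;0 0 0 0;0 0 0 0;0 0 30 0;0 0 60 0;0 0 50 0;-10 -62 0 0;0 0 0 0"
  claw: 85

```text
t: 18.92
eef_pos: [0.5631, -0.077, 0.1952]
tool_rot: [0.001, 0.746, 0.666, 0.0]
contact_force: [0.9, 0.3, 0.3]
gripper_width: 0.994
grasp_force: 0.0
```

```bash
python3 look.py w11 foil_reel:.105 foil_reel_plain:.102 foil_reel_slotted:.105 tail_seat:.105 tail_knob:.153
python3 - <<'E'
from h import *
for n in ['scene','top']:
    c=read_camera(n)
    for t in ['foil_reel_plain','foil_reel_slotted','tail_seat','tail_knob']:
        for r in place_of(n,t)[:1]:print(n,t,r['confidence'],onz(c,r['centre'],.153 if 'knob' in t else .105))
E
```

```text
foil_reel [324. 136.] 0.71 [ 0.5717 -0.0087  0.105 ]
foil_reel_plain [326. 251.] 0.67 [ 0.5636 -0.0891  0.102 ]
foil_reel_slotted [324.   2.] 0.68 [0.581  0.0711 0.105 ]
tail_seat [325. 339.] 0.78 [ 0.5552 -0.1599  0.105 ]
tail_knob [326. 433.] 0.89 [ 0.5498 -0.2076  0.153 ]
tail_knob [323.   2.] 0.21 [0.5787 0.0591 0.153 ]
19.225 [ 0.5641 -0.07    0.1934] [-0.0004  0.7425  0.6698 -0.0002] [ 0.5709 -0.5488 -0.319 ] 0.992900416706817
scene foil_reel_plain 0.8 [ 0.55906896 -0.09006916  0.105     ]
scene foil_reel_slotted 0.98 [0.58128843 0.06799784 0.105     ]
scene tail_seat 0.68 [ 0.5561573  -0.15775585  0.105     ]
scene tail_knob 0.6 [ 0.55150343 -0.21259443  0.153     ]
top foil_reel_slotted 0.67 [0.58238189 0.07001289 0.105     ]
top tail_seat 0.7 [ 0.55632641 -0.14507076  0.105     ]
top tail_knob 0.82 [ 0.54820077 -0.20478662  0.153     ]
```

>>> carry_out:
  rows: "-4.6 -46 0 0;-4.6 -46 0 0;-4.4 -45.5 0 0;0 0 -30 0;0 0 -30 0;0 0 -15 0;0 0 0 0"

```text
t: 20.6
eef_pos: [0.5499, -0.2086, 0.1183]
tool_rot: [-0.001, 0.743, 0.669, -0.001]
contact_force: [-0.8, -0.8, -0.2]
gripper_width: 0.993
grasp_force: 0.0
```

>>> carry_out:
  rows: "0 0 -8 0;0 0 -5 0;0 0 0 0;0 0 0 0;0 0 0 0;0 0 0 0;0 0 0 0"
  claw: 15
  force: 70

```text
t: 21.48
eef_pos: [0.55, -0.2087, 0.1063]
tool_rot: [-0.0, 0.743, 0.669, 0.0]
contact_force: [-3.1, 1.2, 6.0]
gripper_width: 0.259
grasp_force: 68.5
```

>>> carry_out:
  rows: "0.3 3 1 0;0.7 7 0 0;1 10 0 0;1 10 0 0;1 10 0 0;1 10 0 0;0.5 5 0 0;0 0 0 0"

```text
t: 22.48
eef_pos: [0.5556, -0.1554, 0.1064]
tool_rot: [0.001, 0.744, 0.669, -0.001]
contact_force: [-0.4, -5.5, -5.2]
gripper_width: 0.258
grasp_force: 69.8
```

```bash
python3 look.py w12 foil_reel_plain:.103 tail_seat:.105 tail_knob:.153
python3 - <<'E'
from h import *
c=read_camera('scene')
for t in ['foil_reel_plain','foil_reel_slotted','tail_seat','tail_knob']:
        for r in place_of('scene',t)[:1]:print(t,r['confidence'],onz(c,r['centre'],.153 if 'knob' in t else .105))
E
```

```text
foil_reel_plain [326. 148.] 0.96 [ 0.5642 -0.0886  0.103 ]
tail_seat [321. 183.] 0.94 [ 0.56   -0.1036  0.105 ]
tail_knob [319. 336.] 0.67 [ 0.5543 -0.1537  0.153 ]
22.675 [ 0.5556 -0.1554  0.1064] [ 0.0009  0.7436  0.6687 -0.0007] [ 1.0649 -4.9837 -6.4102] 0.26062195722001913
foil_reel_slotted 0.68 [0.57869649 0.06637651 0.105     ]
tail_seat 0.56 [ 0.5622195  -0.10855646  0.105     ]
tail_knob 0.94 [ 0.55846567 -0.1574308   0.153     ]
```

>>> carry_out:
  rows: "0.4 4 0 0;0.4 4 0 0;0.3 3 0 0;0 0 0 0"

```text
t: 23.42
eef_pos: [0.5567, -0.1446, 0.1064]
tool_rot: [0.001, 0.744, 0.669, -0.001]
contact_force: [1.4, -6.2, -7.1]
gripper_width: 0.254
grasp_force: 69.6
```

>>> carry_out:
  rows: "0.2 2 0 0;0 0 0 0;0 0 0 0"

```text
t: 23.8
eef_pos: [0.5569, -0.1434, 0.1064]
tool_rot: [0.001, 0.744, 0.668, -0.001]
contact_force: [1.5, -7.6, -7.6]
gripper_width: 0.255
grasp_force: 69.5
```

>>> carry_out:
  rows: "0.2 2 0 0;0 0 0 0;0 0 0 0"

```text
t: 24.18
eef_pos: [0.557, -0.142, 0.1064]
tool_rot: [0.002, 0.744, 0.668, -0.001]
contact_force: [1.9, -8.3, -9.0]
gripper_width: 0.259
grasp_force: 69.4
```

>>> carry_out:
  rows: "0.2 2 0 0;0 0 0 0;0.2 2 0 0;0 0 0 0"

```text
t: 24.68
eef_pos: [0.5574, -0.1387, 0.1064]
tool_rot: [0.002, 0.744, 0.668, -0.002]
contact_force: [1.5, -11.5, -8.7]
gripper_width: 0.255
grasp_force: 69.4
```

>>> carry_out:
  rows: "0.2 2 0 0;0 0 0 0;0 0 0 0"

```text
t: 25.05
eef_pos: [0.5574, -0.1381, 0.1064]
tool_rot: [0.003, 0.744, 0.668, -0.002]
contact_force: [1.9, -14.5, -10.8]
gripper_width: 0.257
grasp_force: 69.2
```

```bash
python3 look.py w13 foil_reel_plain:.105 tail_seat:.105 tail_knob:.153
```

```text
foil_reel_plain [324. 186.] 0.79 [ 0.5634 -0.0881  0.105 ]
tail_seat [321. 184.] 0.96 [ 0.562 -0.087  0.105]
tail_knob [321. 334.] 0.97 [ 0.5567 -0.1358  0.153 ]
25.25 [ 0.5574 -0.1381  0.1065] [ 0.0028  0.7443  0.6678 -0.002 ] [  0.4231 -14.1038 -10.4572] 0.259404588664403
```

>>> carry_out:
  rows: "0.1 1.5 0 0;0 0 0 0;0 0 0 0;0 0 0 0"

```text
t: 25.75
eef_pos: [0.5574, -0.1381, 0.1065]
tool_rot: [0.004, 0.745, 0.667, -0.002]
contact_force: [2.9, -17.2, -12.1]
gripper_width: 0.255
grasp_force: 69.0
```

>>> carry_out:
  rows: "0.1 1.5 0 0;0 0 0 0;0 0 0 0;0 0 0 0"

```text
t: 26.25
eef_pos: [0.5575, -0.138, 0.1065]
tool_rot: [0.004, 0.745, 0.667, -0.003]
contact_force: [3.5, -20.4, -14.0]
gripper_width: 0.257
grasp_force: 69.1
```

```bash
python3 look.py w14 foil_reel_plain:.105 tail_seat:.105 tail_knob:.153
```

```text
foil_reel_plain [325. 190.] 0.96 [ 0.5636 -0.0897  0.105 ]
tail_seat [321. 180.] 0.68 [ 0.5623 -0.0852  0.105 ]
tail_knob [321. 334.] 0.84 [ 0.5569 -0.1356  0.153 ]
26.45 [ 0.5575 -0.1381  0.1065] [ 0.0043  0.745   0.6671 -0.0029] [  3.5522 -20.7431 -14.1806] 0.2572440938983278
```

>>> carry_out:
  rows: "-0.3 -3.5 0 0;-0.3 -2 0 0;0 0 0 0"

```text
t: 26.82
eef_pos: [0.5574, -0.1379, 0.1064]
tool_rot: [0.001, 0.744, 0.668, -0.001]
contact_force: [1.5, -7.1, -8.2]
gripper_width: 0.258
grasp_force: 69.8
```

>>> carry_out:
  rows: "0 0 0 0;0 0 0 0;0 0 0 0;0 0 0 0;0 0 40 0;0 0 40 0;0 0 20 0;6 50 0 0;0 0 0 0"
  claw: 85

```text
t: 27.95
eef_pos: [0.5645, -0.0803, 0.2069]
tool_rot: [-0.001, 0.741, 0.672, 0.001]
contact_force: [0.1, -0.6, 0.2]
gripper_width: 0.996
grasp_force: 0.0
```

```bash
python3 look.py w15 foil_reel_plain:.105 tail_seat:.105 tail_knob:.153 foil_reel:.105
python3 - <<'E'
from h import *
for n in ['scene','top']:
    c=read_camera(n)
    for t in ['foil_reel_plain','foil_reel_slotted','tail_seat','tail_knob']:
        for r in place_of(n,t)[:1]:print(n,t,r['confidence'],onz(c,r['centre'],.153 if 'knob' in t else .105))
import pickle
c=pickle.load(open('w15.pkl','rb'));im=c['img'].astype(int)
# film edges: straight lines along the reel
t=np.radians(-6);x=np.array([np.cos(t),np.sin(t),0])
g=cv2.cvtColor(c['img'],cv2.COLOR_BGR2GRAY)
for l in cv2.createLineSegmentDetector().detect(g)[0][:,0]:
    p,q=l[:2],l[2:];L=np.hypot(*(p-q))
    if L<70 or not(200<l[0]<450):continue
    a,b=onz(c,p,.105),onz(c,q,.105);d=a-b;y=(np.degrees(np.arctan2(-d[0],d[1]))+90)%180-90
    if abs(y+6)<8:print(np.round(l),round(L),round(y,2),round(((a+b)/2-[.5805,.074,0])@x*1e3,1))
E
```

```text
foil_reel_plain [326. 241.] 0.87 [ 0.5655 -0.0871  0.105 ]
tail_seat [318. 241.] 0.7 [ 0.56   -0.0865  0.105 ]
tail_knob [318. 331.] 0.83 [ 0.5558 -0.1346  0.153 ]
foil_reel [324. 132.] 0.85 [ 0.5718 -0.0095  0.105 ]
foil_reel [320. 333.] 0.36 [ 0.5538 -0.1636  0.105 ]
28.2 [ 0.5632 -0.0866  0.2069] [ 0.0001  0.7438  0.6684 -0.0002] [-0.7399 -0.6355 -0.6192] 0.9916833760996654
scene foil_reel_plain 0.68 [ 0.56337357 -0.08757065  0.105     ]
scene foil_reel_slotted 0.87 [0.58051764 0.06682098 0.105     ]
scene tail_seat 0.75 [ 0.5655795  -0.09232993  0.105     ]
scene tail_knob 0.69 [ 0.56586184 -0.13694526  0.153     ]
top foil_reel_slotted 0.6 [0.57730447 0.07576439 0.105     ]
top tail_seat 0.19 [ 0.55924035 -0.08758431  0.105     ]
[371. 138. 377.   4.] 134 -6.55 33.4
[369. 244. 372. 139.] 105 -5.16 33.6
[369.   6. 361. 242.] 237 -6.17 28.2
[260.  18. 265. 183.] 165 -5.83 -41.1
[356. 228. 362.  13.] 215 -6.2 24.1
[273. 157. 275. 234.] 78 -6.4 -35.3
[390.   1. 386.  96.] 95 -5.9 42.0
[377. 239. 387.   6.] 234 -6.03 40.2
[288.  66. 291. 236.] 170 -6.0 -23.6
[271.  28. 273. 156.] 128 -6.57 -34.9
[380.  13. 374. 196.] 183 -5.99 36.0
[386. 114. 379. 241.] 126 -6.14 42.0
```

>>> carry_out:
  rows: "4 38 -40 0;4 38 -37 0;0 0 0 0;0 0 0 0"

```text
t: 29.2
eef_pos: [0.5718, -0.01, 0.1302]
tool_rot: [0.0, 0.743, 0.669, -0.0]
contact_force: [-0.3, -0.6, -0.2]
gripper_width: 0.997
grasp_force: 0.0
```

```bash
python3 look.py w16 foil_reel_slotted:.105 chuck_seat:.105
python3 - <<'E'
from slot import *
c=pickle.load(open('w16.pkl','rb'));im=c['img'].astype(int)
m=(im[...,0]>im[...,2]*1.6)&(im[...,0]>40);m[:,:240]=0;m[:,410:]=0;m[:40]=0;m[300:]=0
ys,xs=np.nonzero(m);print(xs.min(),xs.max(),ys.min(),ys.max())
t=np.arange(0,.031,.003)
for col in np.unique(xs)[::12]:
    yy=ys[xs==col]
    if len(yy)>8:print(col,yy.min(),yy.max(),'above:',[im[r,col].tolist() for r in range(yy.min()-10,yy.min()+3,2)])
for d in (0,.008,.012):print(d,proj(c,[[.5805-.1045*d,.074-.9945*d,.125]]).round(0).tolist())
E
```

```text
foil_reel_slotted [321. 113.] 0.62 [0.5796 0.0722 0.105 ]
chuck_seat [322. 114.] 0.95 [0.5801 0.0719 0.105 ]
29.35 [ 0.5722 -0.0108  0.131 ] [0.0007 0.7439 0.6683 0.0007] [ 0.4105  0.693  -0.0397] 0.9925840545932213
275 403 59 141
294 115 141 above: [[165, 158, 152], [160, 154, 146], [162, 157, 149], [163, 157, 149], [159, 153, 147], [114, 65, 45], [135, 70, 38]]
318 117 141 above: [[196, 188, 179], [197, 187, 179], [196, 190, 181], [177, 170, 162], [52, 65, 72], [135, 91, 78], [130, 89, 75]]
330 115 141 above: [[203, 197, 187], [204, 195, 187], [197, 193, 182], [202, 196, 186], [120, 118, 114], [115, 63, 40], [186, 99, 56]]
342 116 141 above: [[173, 168, 161], [173, 168, 159], [180, 174, 166], [172, 168, 159], [97, 96, 91], [98, 57, 41], [109, 60, 41]]
354 115 141 above: [[168, 161, 154], [169, 161, 154], [163, 158, 151], [162, 155, 149], [154, 150, 145], [74, 54, 41], [100, 54, 33]]
0 [[323.0, 108.0]]
0.008 [[323.0, 127.0]]
0.012 [[323.0, 136.0]]
```

```bash
python3 -c "
from station import *
print(hand_in())"
```

```text
the job is handed in; nothing more can be done
None
```

The foil reel is on the stand: lugs in the slots, core flat on the flange, and the tailstock cone pushed home until it stalled at about 20 N. The job is handed in at about 29 s. I inferred that the plain end sits clear of the rests from how the push force rose; I did not see it directly.

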